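Set the quarter-turn plunger of a gas-drying column on its cartridge

ROBOT

A 6-joint arm with a two-finger parallel gripper is mounted at the origin on a cart in front of the work surface, level with it; the furniture and walls round the work are solid. World frame = base frame: x ahead of the robot, y to its left, z up, the work surface at z = 0. Lengths are in mm, angles in rad, forces in N, time in s.
With the tool pointing down it reaches from about 300 to 775 mm from the base axis. Payload 14.6 kg.
Tool frame: the origin (TCP) lies between the finger pads; the fingertips stand 19 mm ahead of it and the grasp point (between the pads) is the TCP; z points along the fingers, y is the line along which they close (so a half turn about z gives the same grasp; the last joint's range is limited). The gripper opens to 94 mm and grips with 3 to 60 N. Pads are 16 mm wide; open, the fingers measure 119 mm over their backs; the gripper's body (75 mm by 177 mm) begins 78 mm behind the grasp point.
Start: joints at [1.193, 0.3, 1.521, -0, 1.321, -0.067], TCP at [168.199, 523.64, 224.446] pointing down, gripper open.
Joint ranges: [-3.03, 3.03], [-0.79, 2.21], [0.23, 2.52], [-1.04, 4.18], [0, 3.07], [-2.55, 2.55]. Speed limits (rad/s): [2.22, 2.22, 2.57, 3.14, 3.14, 3.14].

INTERFACE

Orientations are given as [roll, pitch, yaw] about the fixed x, y, z axes, in that order (R = Rz(yaw) Ry(pitch) Rx(roll)).
In Python, from cell import monitor, imaging, job, find_in, trace gives the robot as it stands. The module is installed in compiled form; this text tells all that it offers.
- The arm moves only by the tool arm_command, never from a script. Its argument "steps" is a list of rows, each a list of 5 numbers: the opening, from 0 (shut) to 1 (fully open), then the shift along the tool's x, y, z in mm, then the turn about the tool's z in degrees. In form: [[gripper, dx, dy, dz, turn], ...]. A call has 1 to 20 rows; each row is the pose to reach, as a shift and turn from the pose commanded when the call began, along the tool's axes at that moment; what a row does not reach only later rows make up. A row lasts 1/8 s, in which the tool goes at most 62.5 mm and 10.7 degrees, less where a joint would pass 70% of its speed; a pose out of reach is approached as far as the arm can. A call with a gripper value outside its range is refused whole. The fingers move at their own pace and stop on an object; "force" is the grip in N (left out, the last holds). Time passes only in rows, so rows that repeat a pose let the fingers close. It gives the time, the measured TCP pose, the force, the opening and the grip force at its end, in the units of the state.
- monitor.read_state(): the state, without advancing time (a new reading comes with each control period).
- imaging.camera(name): name is "side" or "top"; returns a dict with "img" (384x512x3 uint8, red, green, blue), "mtx" (3x3 intrinsics, pixels), "view" (4x4, takes a point from world to camera coordinates). Camera axes: x right, y down, z forward; pixel columns grow to the right and rows downward; lengths in mm; the calibration is good to about 2 mm. A picture is of the moment at which its call begins. There is no depth.
- job.sign_off(): hands the job in; it is judged then, once.
Trained networks look in a picture, given as the dict that the camera call returned (one of the last four; its "shot" number tells which), for a name from the list of things; names that differ only in an ending like _2 or _b are one class to them, and where a whole thing is asked for, a point or a joint stands for the part that bears it (a point fixed in the world has none). Each returns a list of dicts, best first, with "p" (0 to 1); they miss things now and then, are a little off and sometimes report something else, mostly with a low value. They report only what shows in the picture. A call takes as long as a camera call.
- find_in(picture, target): "rect" ([centre column, centre row, width, height] in pixels, round what is visible of it).
- trace(picture, target): "region" (384x512 bool, what is visible of it) and "rect" ([centre column, centre row, width, height] in pixels, round what is visible of it).
The state is a dict: "clock": time; "joints": joint angles; "qd": joint speeds; "effort": joint torques, N m; "eef_pos": TCP position; "eef_rot": TCP orientation; "wrist_force": force on the tool from outside, world axes, zero at the start; "moment": the same for the moment, N m; "finger_gap": finger opening in mm; "finger_force": force on a finger pad.
Only numpy, scipy, OpenCV 4.12 (cv2) and the standard library are available. Lean on these libraries where they do the work, as an engineer would, in place of code of your own. Each camera call takes 0.05 s, during which the arm holds its last target. There are 200 camera calls.

TASK

Secure the cartridge in the gas-drying column: turn the plunger's T-handle counter-clockwise (seen from above) to unlock it, slide the plunger down until its sprung plate presses on the cartridge with about 8 newtons, then turn the handle clockwise fully back to lock it there, and let go. The cartridge is brittle, so never press on it with more than about 16 newtons, and leave the things standing round the column where they are.

Things in the scene. Friction and masses are not known exactly. Their poses are not given: they have to be found in the camera images.
- column: Gas-drying column, fixed to the bench: grey square foot plate (124 mm wide), aluminium lower flange, clear barrel (60 mm across, 22 to 132 mm above the bench) between three tie rods, aluminium upper flange (100 mm across, its nuts reach 153 mm above the bench). Origin: centre of the foot plate's underside; z up, along the plunger's axis; the brass gas ports point to +y (low) and -y (high).
- plunger (a joint): How far the plunger (piston, shaft, T-handle; 0.2 kg) is pushed down, in m: 0 fully up, 0.052 fully down. Unlocked, its seals drag with about 3 N, more than its weight of 2 N, so it stays where it is left; locked, it holds against about 35 N.
- handle (a joint): Turn of the T-handle with its shaft (rad): 0 locked (clockwise stop, seen from above), 1.4 unlocked (counter-clockwise stop). Beyond about 1.1 the shaft slides freely; below that, sprung brake shoes in the gland pinch it harder and harder. The turn takes up to about 0.3 Nm and the handle stays at any angle where it is left.
- handle_grip (a point): Centre of the T-handle's grey grip bar, on the plunger's axis, 244 mm above the bench with the plunger fully up; sinks and turns with it. Bar: 78 mm long, 14 mm thick, 26 mm high (13 mm above and below this point); grip it across its thickness from above. Site y axis: along the bar (the column's y axis when locked). Below the bar is only the shaft down to the gland, never less than 20 mm.
- cartridge: White round cartridge (about 46 mm across) of brittle sintered desiccant in a steel cup inside the clear barrel; does not move. Origin: centre of its underside, 22 mm above the bench. Cartridges differ in length: its top stands somewhere between 53 and 76 mm above the bench and is not reported, so it has to be felt with the plunger.
- tin: Bystander: round grey tin, 65 mm across, 26 mm high. Origin: centre of its underside.
- seal_tape: Bystander: white spool of thread-seal tape, 56 mm across, 14 mm high. Origin: centre of its underside.
- amber: Bystander: amber reagent bottle with black cap, 62 mm across, 125 mm high. Origin: centre of its underside.
- tee: Bystander: brass tube tee, 40 x 67 x 19 mm. Origin: centre of its underside.
- gland_top (a point): Centre of the top of the dark knurled gland (33 mm across) in the middle of the upper flange, 162 mm above the bench, on the plunger's axis. The plunger's oval shaft (14 x 10 mm) comes up through it.
- piston_face (a point): Centre of the underside of the black piston in the barrel, 108 mm above the bench with the plunger fully up. Below it hangs a sprung metal pressure plate (45 mm across) whose own underside is 14.5 mm lower while free. Its spring yields 1 mm for every 4 N, up to 8.5 mm: 8 N means pushing the plunger 2 mm farther down than first touch.

How it is judged (in metres and radians):
On the way, in this order (a step that is already met when the one before it is completed fails the run):
1. the handle is turned counter-clockwise until the plunger is unlocked (joint handle above 1.1) (value of joint handle above 1.1 rad), for 0.1 s.
2. with the handle still unlocked, the plunger is slid down until its plate presses on the cartridge with more than 4 N (contact force between plunger and cartridge above 4 N and value of joint handle above 1.1 rad), for 0.1 s.
3. the handle is turned back clockwise to locked (below 0.15) while the plate keeps pressing (contact force between plunger and cartridge above 4 N and value of joint handle below 0.15 rad), for 0.2 s.
At the end, for the whole second after the job is handed in: The handle is locked (joint handle below 0.15 rad), the plate presses on the cartridge with 4 to 14 N and the plunger is at rest (all of step 3 and contact force between plunger and cartridge below 14 N and velocity of joint plunger between -0.002 and 0.002 m/s); the robot touches nothing.
It fails at once if the plunger presses on the brittle cartridge with more than 20 N (contact force between plunger and cartridge above 20 N).
It fails at once if a bystander is moved by more than 20 mm (distance of any of tin, seal_tape, amber, tee from where it was at the start of the episode above 0.02 m).
It also fails if it takes over 45 s, if anything falls off the work surface, if the arm or the gripper's body presses on something with over 40 N, if the wrist force passes 120 N, or if a joint passes its speed limit or range.

## Working session

There is one attempt and no reset: what is moved stays moved. The work goes in short steps, Python scripts to look and compute and a tool call to move; the robot and the scene stay as the last step left them, time stands still between calls to the robot, and variables do not carry over. Pictures are saved under pics/ and viewed, at most 10 in all, crops included, and the job is handed in when it is done.

Besides the shell and the picture viewer there is one more tool, called after "Call:" by a JSON object that holds its "api" and its "payload", one argument or row to a line. arm_command: Moves the arm, as the interface text tells. Its arguments: {"type":"object","properties":{"steps":{"type":"array","items":{"type":"array","items":{"type":"number"}}},"force":{"type":"number"}},"required":["steps"]}

```bash
mkdir -p pics; python3 - <<'E'
from cell import monitor, imaging, find_in, trace
import cv2,numpy as np
print(monitor.read_state())
ims=[]
for n in("side","top"):
    p=imaging.camera(n); print(n,p["mtx"].tolist(),np.round(p["view"],4).tolist())
    for t in("handle_grip","gland_top","column","amber","piston_face","cartridge"):
        try:
            r=find_in(p,t); print(t,[(np.round(q["rect"],1).tolist(),round(q["p"],2)) for q in r[:2]])
        except Exception as e: print(t,e)
    cv2.imwrite(f"pics/{n}0.png",p["img"][:,:,::-1])
    np.savez(f"{n}0.npz",img=p["img"],mtx=p["mtx"],view=p["view"])
E
```

```text
{'clock': 0.0, 'joints': array([ 1.19342836e+00,  3.00475289e-01,  1.52156710e+00, -1.24200398e-05,
        1.32071460e+00, -6.65904773e-02]), 'qd': array([-1.15839687e-03, -6.80063683e-05,  1.43664441e-04, -1.71480665e-03,
       -3.92981750e-04,  1.93019739e-03]), 'effort': array([ 5.43309987e-03, -5.31813169e+01, -3.52746499e+01,  7.11041735e-02,
        2.42605212e-02, -7.72199337e-05]), 'eef_pos': array([168.10171279, 523.42955444, 223.88994042]), 'eef_rot': array([-3.14043010e+00, -6.54726875e-05,  2.83081820e+00]), 'wrist_force': array([0.07199195, 0.21922695, 0.32735728]), 'moment': array([-0.02306872, -0.01501377,  0.00829918]), 'finger_force': 0.0, 'finger_gap': 93.95512300225492}
side [[390.3072335074901, 0.0, 253.65205620262554], [0.0, 390.3072335074901, 189.21003997913502], [0.0, 0.0, 1.0]] [[-0.9682, -0.2497, -0.0156, 590.2199], [-0.0972, 0.433, -0.8962, 122.4123], [0.2306, -0.8661, -0.4435, 964.124], [0.0, 0.0, 0.0, 1.0]]
handle_grip [([259.4, 165.7, 11.4, 40.8], 0.61)]
gland_top [([260.1, 205.0, 56.0, 117.3], 0.85)]
column [([259.8, 202.3, 61.8, 120.1], 0.74)]
amber [([207.9, 222.6, 22.9, 53.5], 0.98)]
piston_face [([259.5, 168.2, 11.0, 45.2], 0.87)]
cartridge []
top [[433.5701022172732, 0.0, 259.6101328463247], [0.0, 433.5701022172732, 187.1964345134213], [0.0, 0.0, 1.0]] [[0.0091, -0.9999, -0.0119, 202.836], [-0.9916, -0.0075, -0.1289, 569.8081], [0.1288, 0.013, -0.9916, 1051.8936], [0.0, 0.0, 0.0, 1.0]]
handle_grip [([282.1, 186.7, 38.0, 12.8], 0.59)]
gland_top [([280.5, 195.0, 62.3, 52.6], 0.85)]
column [([281.0, 196.1, 55.0, 54.1], 0.61)]
amber [([275.9, 144.4, 27.3, 26.4], 0.65)]
piston_face [([282.1, 183.8, 39.2, 9.9], 0.87)]
cartridge []
```

View pics/side0.png

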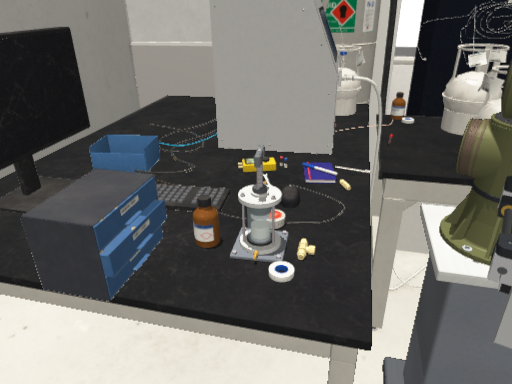

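View pics/top0.png

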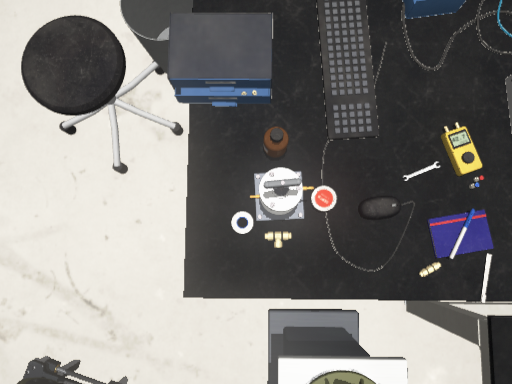

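The side picture shows the column at (260,210), with its grip bar near (260,157), the amber bottle at (207,225) and the tee at (305,249). The top picture shows the bar near (282,184), lying roughly along the image rows, the amber bottle at (276,140) and the tape at (242,222).

```bash
cat > h.py <<'E'
import numpy as np,cv2
def proj(p,P):
    P=np.atleast_2d(P); c=P@p["view"][:3,:3].T+p["view"][:3,3]; q=c@p["mtx"].T; return q[:,:2]/q[:,2:]
def back(p,uv,z):
    R=p["view"][:3,:3];t=p["view"][:3,3];o=-R.T@t
    d=R.T@np.linalg.solve(p["mtx"],[*uv,1.]); return o+d*(z-o[2])/d[2]
E
python3 - <<'E'
from h import *
T=dict(np.load("top0.npz"));S=dict(np.load("side0.npz"))
for uv in[(282.1,184.5)]: print("top@257",back(T,uv,257))
print("foot c top@22?",back(T,(281,196),80))
for u,v,z in[(260,205,150),(259.5,160,244)]: print("side",back(S,(u,v),z))
a=cv2.resize(T["img"][155:230,235:325,::-1],None,fx=6,fy=6,interpolation=cv2.INTER_CUBIC)
b=cv2.resize(S["img"][135:265,225:300,::-1],None,fx=3.46,fy=3.46,interpolation=cv2.INTER_CUBIC)[:450]
cv2.imwrite("pics/c1.png",np.hstack([a,b]))
E
```

```text
top@257 [545.46518268 159.65550308 257.        ]
foot c top@22? [541.66375884 155.30345155  80.        ]
side [535.2528615  225.09056235 150.        ]
side [540.41533709 204.80187783 244.        ]
```

View pics/c1.png

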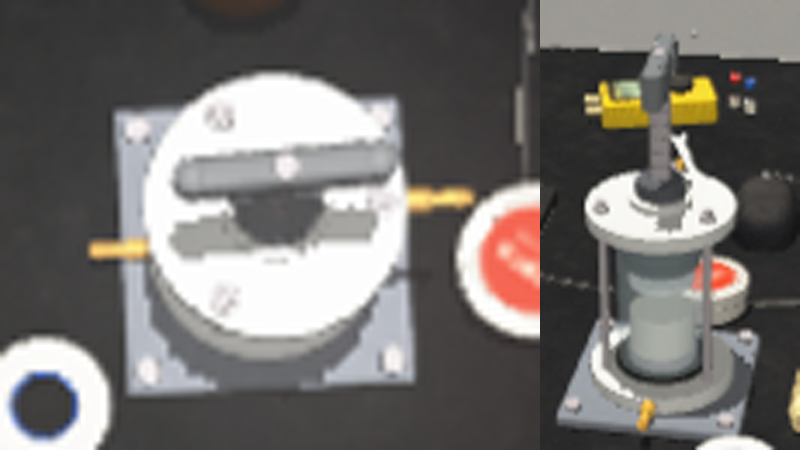

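```bash
python3 - <<'E'
from h import *
from scipy.optimize import least_squares
T=dict(np.load("top0.npz"));S=dict(np.load("side0.npz"))
t=lambda x,y:(x/6+235-.4,y/6+155-.4)
s=lambda x,y:((x-540)/3.46+225-.4,y/3.46+135-.4)
h=62
# local pts
L=[(T,(h,h,8),t(115,108)),(T,(h,-h,8),t(400,95)),(T,(-h,-h,8),t(415,380)),(T,(-h,h,8),t(130,393)),(T,(0,0,258),t(287,166)),
(S,(h,h,8),s(558,420)),(S,(-h,h,8),s(735,437)),(S,(-h,-h,8),s(760,338)),(S,(0,0,258),s(660,40))]
def W(q,P):
    c,n=np.cos(q[2]),np.sin(q[2]);P=np.array(P,float);return [q[0]+c*P[0]-n*P[1],q[1]+n*P[0]+c*P[1],P[2]]
f=lambda q,L=L:np.concatenate([proj(p,W(q,P))[0]-uv for p,P,uv in L])
for sub in(L,L[:5],L[5:]):
    r=least_squares(f,[540,160,0.05],args=(sub,),x_scale=[10,10,.1],loss="soft_l1");print(r.x,np.round(r.fun,1))
q=least_squares(f,[540,160,0.05],x_scale=[10,10,.1]).x
# bar ends at z=257
a=back(T,t(178,178),257);b=back(T,t(398,158),257);d=a-b;print(a,b,"bar yaw",np.arctan2(-d[0],d[1]),np.linalg.norm(d))
from cell import monitor
from scipy.spatial.transform import Rotation as R
s=monitor.read_state();Rm=R.from_euler("xyz",s["eef_rot"]).as_matrix();print(Rm.round(3))
tgt=np.array([q[0],q[1],300]);print("tool shift",Rm.T@(tgt-s["eef_pos"]))
E
```

```text
[5.51725528e+02 1.59179149e+02 5.36870013e-02] [-0.4 -0.1 -0.1 -0.1  0.1  0.2 -0.8  0.2 -0.1 -0.9 -0.6 -0.9  1.3 -0.1
  0.5 -0.6  0.1 -0.4]
[5.51348476e+02 1.58653098e+02 5.44563282e-02] [-0.2  0.1  0.1  0.   0.4  0.3 -0.6  0.4  0.2 -0.7]
[5.51946457e+02 1.61320781e+02 5.85241228e-02] [-0.9 -0.3  1.1  0.4  0.2 -0.3 -0.3 -0.1]
[545.67058255 195.4142666  257.        ] [552.96882158 121.91083703 257.        ] bar yaw 0.09896675799497211 73.86486614642705
[[-0.952  0.306  0.   ]
 [ 0.306  0.952 -0.   ]
 [-0.     0.    -1.   ]]
tool shift [-476.614083   -229.64452775  -75.52933803]
```

Call:
{"api": "arm_command", "payload": {
  "steps": [
    [1,0,0,-86,0],
    [1,0,0,-86,0],
    [1,-55,-27,-86,10],
    [1,-110,-53,-86,20],
    [1,-165,-80,-86,30],
    [1,-220,-106,-86,40],
    [1,-275,-133,-86,50],
    [1,-330,-160,-86,60],
    [1,-385,-186,-86,69],
    [1,-440,-213,-86,69],
    [1,-476,-230,-86,69],
    [1,-476,-230,-86,69],
    [1,-476,-230,-86,69],
    [0.6,-476,-230,-86,69],
    [0.6,-476,-230,-86,69]
  ],
  "force": 40
}}

```text
clock: 2.58
eef_pos: [550.6, 159.8, 310.8]
eef_rot: [3.141, -0.0, 1.628]
wrist_force: [-1.1, 0.2, 0.6]
finger_gap: 77.4
finger_force: 0.0
```

```bash
python3 - <<'E'
from cell import monitor, imaging
from h import *
s=monitor.read_state();print(s["clock"],s["eef_pos"],s["eef_rot"],s["wrist_force"],s["joints"],s["finger_gap"])
im=[]
for n,(r,c) in {"side":((80,230),(200,320)),"top":((120,270),(220,340))}.items():
    p=imaging.camera(n); im.append(cv2.resize(p["img"][r[0]:r[1],c[0]:c[1],::-1],None,fx=3.3,fy=3.3,interpolation=cv2.INTER_CUBIC))
    print(n,proj(p,[s["eef_pos"],[551.5,159.2,257]]))
cv2.imwrite("pics/h1.png",np.hstack(im))
E
```

```text
2.575 [550.61500772 159.79543668 310.75500771] [ 3.14116359e+00 -8.66781723e-05  1.62770769e+00] [-1.11999479  0.23452497  0.6144305 ] [2.18565693e-01 3.04536131e-01 1.31688144e+00 1.65110713e-05
 1.51973766e+00 1.61653506e-01] 77.4311207842167
side [[259.5693414  121.95790813]
 [259.45791455 146.16433517]]
top [[283.1600049  177.93725632]
 [282.33434892 181.52222376]]
```

View pics/h1.png

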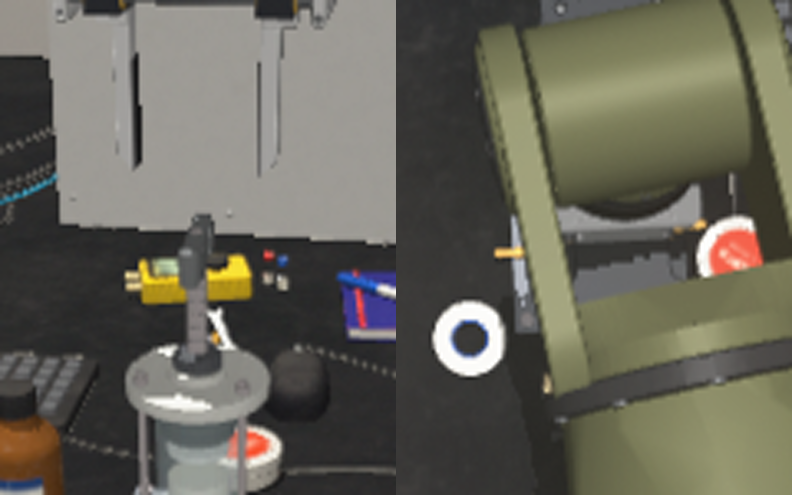

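The fingers (130 and 268 px, midpoint 199) sit evenly either side of the bar at about 200 px, so I'll descend and grip it.

Call:
{"api": "arm_command", "payload": {
  "steps": [
    [0.6,0,0,35,0],
    [0.6,0,0,60,0],
    [0.6,0,0,66,0],
    [0.6,0,0,66,0],
    [0,0,0,66,0],
    [0,0,0,66,0],
    [0,0,0,66,0],
    [0,0,0,66,0],
    [0,0,0,66,0],
    [0,0,0,66,0],
    [0,0,0,66,0],
    [0,0,0,66,0]
  ],
  "force": 40
}}

```text
clock: 4.18
eef_pos: [551.9, 159.0, 244.7]
eef_rot: [3.139, 0.0, 1.626]
wrist_force: [7.4, 0.1, -1.7]
finger_gap: 13.4
finger_force: 39.8
```

Call:
{"api": "arm_command", "payload": {
  "steps": [
    [0,0,1,0,-8],
    [0,0,1,0,-16],
    [0,0,1,0,-24],
    [0,0,1,0,-32],
    [0,0,1,0,-40],
    [0,0,1,0,-48],
    [0,0,1,0,-56],
    [0,0,1,0,-64],
    [0,0,1,0,-71],
    [0,0,1,0,-76],
    [0,0,1,0,-76],
    [0,0,1,0,-76]
  ]
}}

```text
clock: 5.68
eef_pos: [552.3, 159.1, 244.6]
eef_rot: [3.142, 0.001, 2.951]
wrist_force: [2.0, -0.0, 1.3]
finger_gap: 13.6
finger_force: 39.9
```

Call:
{"api": "arm_command", "payload": {
  "steps": [
    [0,0,0,3,0],
    [0,0,0,6,0],
    [0,0,0,9,0],
    [0,0,0,12,0],
    [0,0,0,15,0],
    [0,0,0,15,0]
  ]
}}

```text
clock: 6.42
eef_pos: [552.0, 159.1, 228.9]
eef_rot: [-3.141, -0.001, 2.953]
wrist_force: [5.2, 0.4, -3.5]
finger_gap: 13.7
finger_force: 39.9
```

Call:
{"api": "arm_command", "payload": {
  "steps": [
    [0,0,0,0.5,0],
    [0,0,0,1,0],
    [0,0,0,1,0]
  ]
}}

```text
clock: 6.8
eef_pos: [552.1, 159.2, 228.4]
eef_rot: [3.142, 0.0, 2.953]
wrist_force: [4.5, -0.6, 0.8]
finger_gap: 13.7
finger_force: 39.9
```

```bash
python3 - <<'E'
from cell import monitor, imaging
from h import *
f=[]
for i in range(6):
    p=imaging.camera("side"); f.append(monitor.read_state()["wrist_force"])
print(np.round(f,1))
cv2.imwrite("pics/s2.png",cv2.resize(p["img"][180:260,225:300,::-1],None,fx=7,fy=7,interpolation=cv2.INTER_CUBIC))
for z in(53,60,65,70,76,78.5,93.5): 
    a=np.linspace(0,6.28,60);e=proj(p,np.c_[552+23*np.cos(a),159.2+23*np.sin(a),0*a+z]);
    print(z,((e[:,1].min()-180)*7).round(),((e[:,1].max()-180)*7).round())
E
```

```text
[[ 5.1 -0.7  0.4]
 [ 4.4 -1.3  0.3]
 [ 5.8 -0.3 -0.3]
 [ 4.9 -0.1  0.2]
 [ 5.5  0.2 -0.1]
 [ 3.9 -0.4 -0.2]]
53 294.0 366.0
60 277.0 348.0
65 265.0 335.0
70 252.0 322.0
76 237.0 307.0
78.5 231.0 300.0
93.5 192.0 261.0
```

View pics/s2.png

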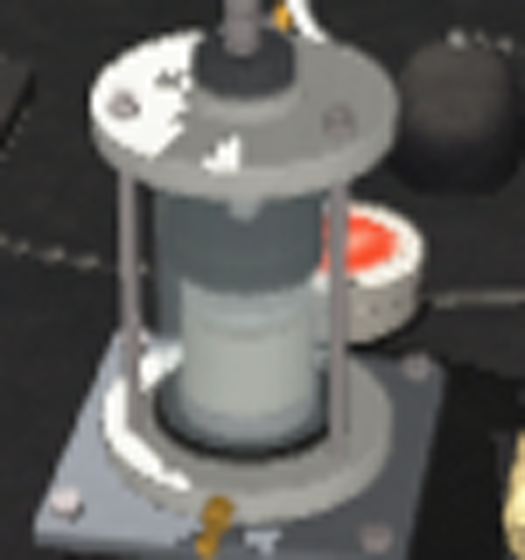

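The view shows the cartridge's top front edge near row 327, which puts its top at about 68 mm, with the plate some 9 mm above it. I'll go down in small stages.

Call:
{"api": "arm_command", "payload": {
  "steps": [
    [0,0,0,1,0],
    [0,0,0,2,0],
    [0,0,0,3,0],
    [0,0,0,3,0]
  ]
}}

```text
clock: 7.6
eef_pos: [552.0, 159.1, 225.3]
eef_rot: [-3.142, -0.0, 2.953]
wrist_force: [5.2, -0.3, -0.3]
finger_gap: 13.8
finger_force: 39.9
```

```bash
cat > rd.py <<'E'
from cell import monitor, imaging
import numpy as np
f=[]
for i in range(6):
    imaging.camera("side"); s=monitor.read_state(); f.append([*s["wrist_force"],s["eef_pos"][2]])
print(s["clock"],np.mean(f,0).round(2),np.std(f,0).round(2))
E
python3 rd.py
```

```text
7.9 [ 4.6900e+00 -1.7000e-01 -5.9000e-01  2.2525e+02] [0.36 0.43 0.62 0.01]
```

Call:
{"api": "arm_command", "payload": {
  "steps": [
    [0,0,0,0.5,0],
    [0,0,0,1,0],
    [0,0,0,1.5,0],
    [0,0,0,2,0],
    [0,0,0,2,0]
  ]
}}

```text
clock: 8.52
eef_pos: [552.1, 159.1, 223.4]
eef_rot: [-3.142, -0.0, 2.953]
wrist_force: [4.7, -0.6, 0.5]
finger_gap: 13.7
finger_force: 39.9
```

```bash
python3 rd.py
```

```text
8.825 [  5.1   -0.26   0.67 223.42] [0.45 0.46 0.31 0.02]
```

Call:
{"api": "arm_command", "payload": {
  "steps": [
    [0,0,0,0.5,0],
    [0,0,0,1,0],
    [0,0,0,1.5,0],
    [0,0,0,1.5,0]
  ]
}}

```text
clock: 9.32
eef_pos: [552.2, 159.2, 222.3]
eef_rot: [3.141, 0.001, 2.953]
wrist_force: [4.4, -0.3, 5.2]
finger_gap: 13.7
finger_force: 39.9
```

```bash
python3 rd.py
```

```text
9.625 [  4.42  -0.57   5.31 222.28] [0.39 0.22 0.37 0.01]
```

Call:
{"api": "arm_command", "payload": {
  "steps": [
    [0,0,0,0.5,0],
    [0,0,0,1,0],
    [0,0,0,1.5,0],
    [0,0,0,1.5,0]
  ]
}}

```text
clock: 10.12
eef_pos: [552.3, 159.2, 221.3]
eef_rot: [3.141, 0.001, 2.953]
wrist_force: [3.5, -0.1, 8.3]
finger_gap: 13.3
finger_force: 39.9
```

```bash
python3 rd.py
```

```text
10.425 [  3.81  -0.68   8.46 221.27] [0.61 0.44 0.56 0.01]
```

The contact force is about 7.5 N (touch at TCP z ≈ 223.1, now 1.9 mm farther down). I'll push slightly more and then lock.

Call:
{"api": "arm_command", "payload": {
  "steps": [
    [0,0,0,0.4,0],
    [0,0,0,0.4,0],
    [0,0,0,0.4,7],
    [0,0,0,0.4,14],
    [0,0,0,0.4,21],
    [0,0,0,0.4,28],
    [0,0,0,0.4,35],
    [0,0,0,0.4,42]
  ],
  "force": 60
}}

```text
clock: 11.42
eef_pos: [552.5, 159.0, 221.0]
eef_rot: [3.14, 0.001, 2.216]
wrist_force: [6.7, -1.5, 9.5]
finger_gap: 13.7
finger_force: 59.9
```

Call:
{"api": "arm_command", "payload": {
  "steps": [
    [0,0,0,0,7],
    [0,0,0,0,14],
    [0,0,0,0,21],
    [0,0,0,0,28],
    [0,0,0,0,34],
    [0,0,0,0,37],
    [0,0,0,0,39],
    [0,0,0,0,39],
    [0,0,0,0,39]
  ]
}}

```text
clock: 12.55
eef_pos: [552.5, 159.1, 221.0]
eef_rot: [3.14, -0.0, 1.54]
wrist_force: [5.4, -2.5, 9.7]
finger_gap: 14.1
finger_force: 61.4
```

```bash
python3 rd.py;python3 -c "
from cell import monitor;s=monitor.read_state();print(s['moment'],s['eef_rot'],s['eef_pos'])"
```

```text
12.85 [  5.54  -1.76   9.04 221.03] [0.51 0.36 0.31 0.01]
[-0.37436245 -0.94227041  1.01902868] [ 3.13970883e+00 -2.25783157e-05  1.54036486e+00] [552.45982766 159.12292168 221.02489117]
```

Moment of 1 Nm against the stop, so the handle is locked. I'll ease off the twist, open and retreat.

Call:
{"api": "arm_command", "payload": {
  "steps": [
    [0,0,0,0,-3],
    [0,0,0,0,-3],
    [0.5,0,0,0,-3],
    [0.5,0,0,0,-3],
    [0.5,0,0,0,-3],
    [0.5,0,0,0,-3],
    [0.5,0,0,0,-3],
    [0.5,0,0,0,-3]
  ]
}}

```text
clock: 13.85
eef_pos: [552.0, 159.1, 220.0]
eef_rot: [-3.141, 0.0, 1.592]
wrist_force: [-0.1, -0.1, 0.7]
finger_gap: 46.8
finger_force: 0.0
```

Call:
{"api": "arm_command", "payload": {
  "steps": [
    [0.5,0,0,-20,0],
    [0.5,0,0,-50,0],
    [0.5,0,0,-90,0],
    [0.5,0,0,-130,0],
    [0.5,-50,0,-130,0],
    [0.5,-100,0,-130,0],
    [0.5,-150,0,-130,0],
    [0.5,-200,0,-130,0],
    [0.5,-200,0,-130,0],
    [0.5,-200,0,-130,0]
  ]
}}

```text
clock: 15.1
eef_pos: [556.2, -40.4, 350.1]
eef_rot: [-3.142, -0.0, 1.591]
wrist_force: [0.4, 0.7, -0.4]
finger_gap: 47.0
finger_force: 0.0
```

```bash
python3 - <<'E'
from cell import monitor, imaging
from h import *
s=monitor.read_state();print(s["clock"],s["eef_pos"])
im=[]
for n,(r,c) in {"side":((130,280),(190,310)),"top":((120,270),(225,345))}.items():
    p=imaging.camera(n); im.append(cv2.resize(p["img"][r[0]:r[1],c[0]:c[1],::-1],None,fx=3.3,fy=3.3,interpolation=cv2.INTER_CUBIC))
cv2.imwrite("pics/e1.png",np.hstack(im))
E
```

```text
15.1 [556.19665637 -40.43019259 350.05154969]
```

View pics/e1.png

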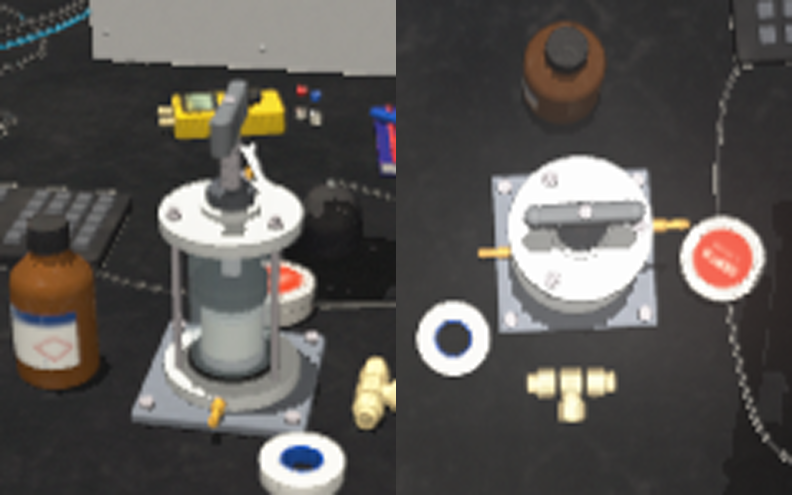

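The final picture shows the bar back along the column's y axis (525 to 645 px, row 212), the gripper clear, and the tin, tape, bottle and tee where they were.

```bash
python3 -c "
from cell import job;print(job.sign_off())"
```

```text
the job is handed in; nothing more can be done
None
```

I unlocked the handle, pressed the plunger onto the cartridge with about 8 N (estimated from the wrist force), locked it against its clockwise stop, and let go; the job was handed in after about 15 s, with no verdict returned.

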